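# Incubated samples from the dry bath to the analyser carrier, in the same order

### The arm

A 6-joint arm with a two-finger parallel gripper is mounted at the origin on the work surface. World frame = base frame: x ahead of the robot, y to its left, z up, the work surface at z = 0. Lengths are in m, angles in rad, forces in N, time in s.
With the tool pointing down it reaches from about 0.375 to 0.9 m from the base axis. Payload 3.1 kg.
Tool frame: the origin (TCP) lies midway between the tips of the shut fingers; the grasp point (between the pads) lies 19 mm behind it; z points along the fingers, y is the line along which they close (so a half turn about z gives the same grasp; the last joint's range is limited). The gripper opens to 87 mm and grips with 3 to 60 N. Pads are 19 mm wide; open, the fingers measure 117 mm over their backs; the gripper's body (75 mm by 190 mm) begins 51 mm behind the grasp point.
Start: joints at [-1.337, 0.527, 1.433, -0, 1.181, -0.178], TCP at [0.25, -0.573, 0.195] pointing down, gripper open.
Joint ranges: [-3.08, 3.08], [-0.75, 2.2], [0.22, 2.44], [-1.43, 4.57], [0, 2.65], [-2.85, 2.85]. Speed limits (rad/s): [2.79, 2.79, 3.14, 3.14, 3.14, 3.14].

### API

Orientations are given as a 3x3 rotation matrix whose columns are the frame's x, y, z axes.
In Python, from cell import observe, optics, workorder gives the robot as it stands.
- The arm moves only by the tool apply_moves, never from a script. Its arguments are lists of equal length, an entry for each row: "angular": the turn, a rotation vector about the world's x, y, z each as a share of 90 degrees, from -1 to 1, a list of three; "travel": the shift along the world's x, y, z each as a share of 0.25 m, from -1 to 1, a list of three; "grip": the closure, from -1 (fully open) to 1 (shut). A call has 1 to 10 rows; each row shifts and turns the commanded pose from where the row before left it; what a row does not reach is not made up. A row lasts 1/8 s, in which the tool goes at most 62.5 mm and 10.7 degrees, less where a joint would pass 70% of its speed; a pose out of reach is approached as far as the arm can. A call with a number of a shift or a turn outside -1 to 1 is refused whole. A call with a gripper value outside its range is refused whole. The fingers move at their own pace and stop on an object; "grip_force" is the grip in N (left out, the last holds). Time passes only in rows, so rows that do not move let the fingers close. It gives the time, the measured TCP pose, the force, the opening and the grip force at its end, in the units of the state.
- observe(): the state, without advancing time (a new reading comes with each control period).
- optics.get_image(name): name is "scene" or "top" or "wrist"; returns the picture (480x640x3 uint8, blue, green, red); there is no depth.
- optics.camera_model(name): a dict with "vertical_fov" (degrees; the focal length in pixels is half the picture's height over the tangent of half this angle, whatever the lens; pixels are square), "cx", "cy" (the principal point, pixels), "view" (4x4, takes a point from world to camera coordinates); the wrist camera has in their place "hand_eye" (4x4, takes a point from camera to tool coordinates, whose origin is the TCP and whose axes are the flange's). Camera axes: x right, y up, looking along -z (the intrinsics and any distortion apply to the point x, -y, -z); pixel columns grow to the right and rows downward; lengths in m; the calibration is good to about 2 mm. The wrist camera is an equidistant fisheye: a pixel r from the principal point sees the ray r / f radians off the axis. A picture is of the moment at which its call begins: read the wrist's pose just before it. camera_model takes no time and is no camera call.
- workorder.sign_off(): hands the job in; it is judged then, once.
Trained networks look in the newest picture that a camera, given by its name, has taken for a name from the list of things; names that differ only in an ending like _2 or _b are one class to them, and where a whole thing is asked for, a point or a joint stands for the part that bears it (a point fixed in the world has none). Each returns a list of dicts, best first, with "score" (0 to 1); they miss things now and then, are a little off and sometimes report something else, mostly with a low value. They report only what shows in the picture. A call takes as long as a camera call. They do not tell look-alikes from the thing itself.
- optics.recognise(camera, label): "centre" ([x, y, z] in m, in world coordinates, good to about 4 mm: the middle of the surface that is visible of it).
- optics.spot_point(camera, label): "centre" ([x, y, z] in m, in world coordinates, good to about 4 mm: a listed point, or the origin of a listed thing).
The state is a dict: "time": time; "joint_pos": joint angles; "qd": joint speeds; "joint_efforts": joint torques, N m; "position": TCP position; "tool_rot": TCP orientation; "contact_force": force on the tool from outside, world axes, zero at the start; "ft_torque": the same for the moment, N m; "grip_width": finger opening in m; "grip_force": force on a finger pad.
Only numpy, scipy, OpenCV 4.12 (cv2) and the standard library are available. Lean on these libraries where they do the work, as an engineer would, in place of code of your own. Each camera call takes 0.05 s, during which the arm holds its last target. There are 200 camera calls.

### The job

The incubation is over: move the four samples from the dry bath into the analyser's four-place carrier, one to a compartment, in the same order as they stand in the bath: the sample nearest the bath's control panel goes into the compartment nearest the carrier's handle, and so on along the row. Set each one down gently, without dropping it or tipping it over, and leave all four standing upright on the compartment floors.

Things in the scene. Friction and masses are not known exactly. Their poses are not given: they have to be found in the camera images.
- vial_short: short clear glass vial with a white ribbed screw cap: body 28 mm in diameter, 64 mm tall in all, the cap its top 15 mm, 27 mm in diameter, about 45 g; one of four loose samples, all different. Origin: centre of its underside, z up its axis. At the start it stands 20 mm deep in its own block of the bath.
- jar_wide: wide white plastic jar with a plain black ribbed screw cap: body 36 mm in diameter, 72 mm tall in all, the cap its top 18 mm, 37 mm in diameter, about 70 g; one of four loose samples, all different. Origin: centre of its underside, z up its axis. At the start it stands 20 mm deep in its own block of the bath.
- pot_capped: clear plastic sample pot with an overhanging grey ribbed cap with a black disc on top: body 28 mm in diameter, 82 mm tall in all, the cap its top 20 mm, 33 mm in diameter, about 50 g; one of four loose samples, all different. Origin: centre of its underside, z up its axis. At the start it stands 20 mm deep in its own block of the bath.
- vial_amber: tall amber glass vial with a black cap with a pale septum in its middle: body 28 mm in diameter, 92 mm tall in all, the cap its top 15 mm, 27 mm in diameter, about 75 g; one of four loose samples, all different. Origin: centre of its underside, z up its axis. At the start it stands 20 mm deep in its own block of the bath.
- block_short: plain aluminium block of the dry bath in which the short clear vial stands at the start: 56 x 56 mm, 50 mm high, fixed, with a round bore 20 mm deep, 3 mm wider than the vessel. It stays in the bath and marks that sample's place in the row. Origin: centre of its underside, z up.
- block_wide: plain aluminium block of the dry bath in which the wide white jar stands at the start: 56 x 56 mm, 50 mm high, fixed, with a round bore 20 mm deep, 3 mm wider than the vessel. It stays in the bath and marks that sample's place in the row. Origin: centre of its underside, z up.
- block_capped: plain aluminium block of the dry bath in which the clear pot with the grey cap stands at the start: 56 x 56 mm, 50 mm high, fixed, with a round bore 20 mm deep, 3 mm wider than the vessel. It stays in the bath and marks that sample's place in the row. Origin: centre of its underside, z up.
- block_amber: plain aluminium block of the dry bath in which the tall amber vial stands at the start: 56 x 56 mm, 50 mm high, fixed, with a round bore 20 mm deep, 3 mm wider than the vessel. It stays in the bath and marks that sample's place in the row. Origin: centre of its underside, z up.
- bath: dry bath: cream bench heater, four aluminium blocks in a row, flat dark control panel (display, buttons) at one end. Fixed. Origin: on the bench under the row's middle; x along the row, panel at the -x end; z up. Blocks at x = -87, -29, 29, 87 mm, y = 0, tops 70 mm above the bench. Housing x -215 to 131 mm, y -56 to 56 mm, rim 68 mm high, panel 59 mm.
- carrier: analyser's carrier: light grey open tray, four compartments in a row, steel loop handle at one end, aluminium tongue at the other. Fixed. Origin: on the bench under the row's middle; x along the row, handle (57 mm high) at the -x end, x = -136 mm; z up. Compartment centres x = -87, -29, 29, 87 mm, y = 0; each 54 mm square, floor 4 mm above the bench, walls 4 mm thick, tops 24 mm high.
Mind the look-alikes: they are no part of the job. What is shaped like the vial_amber but blue or pink is not meant.

How it is judged:
By the outcome, as a careful person would: the job done as asked, in the order asked, and still so for the second after the job is handed in, with the robot touching nothing.
It also fails if it takes over 120 s, if anything falls off the work surface, if the arm or the gripper's body presses on something with over 40 N, if the wrist force passes 120 N, or if a joint passes its speed limit or range.

## Working session

There is one attempt and no reset: what is moved stays moved. The work goes in short steps, Python scripts to look and compute and a tool call to move; the robot and the scene stay as the last step left them, time stands still between calls to the robot, and variables do not carry over. Pictures are saved under pics/ and viewed, at most 14 in all, crops included, and the job is handed in when it is done.

Besides the shell and the picture viewer there is one more tool, called as name(argument=value, ...), one argument or row to a line, values as JSON. apply_moves: Moves the arm, as the interface text tells. Its arguments: {"type":"object","properties":{"angular":{"type":"array","items":{"type":"array","items":{"type":"number","minimum":-1,"maximum":1}}},"travel":{"type":"array","items":{"type":"array","items":{"type":"number","minimum":-1,"maximum":1}}},"grip":{"type":"array","items":{"type":"number"}},"grip_force":{"type":"number"}},"required":["angular","travel","grip"]}

```bash
mkdir -p pics; python3 - <<'E'
from cell import observe, optics
import cv2
s=observe();print({k:s[k] for k in('time','position','tool_rot','grip_width')})
for c in('top','scene'):
    cv2.imwrite(f'pics/{c}0.png',optics.get_image(c))
    for n in['vial_short','jar_wide','pot_capped','vial_amber','bath','carrier','block_short','block_wide','block_capped','block_amber']:
        print(c,n,[(round(d['score'],2),[round(float(x),3) for x in d['centre']]) for d in optics.spot_point(c,n)[:4]])
E
```

```text
{'time': 0.0, 'position': array([ 0.25000223, -0.57194212,  0.19397136]), 'tool_rot': array([[ 9.16368377e-01,  4.00335717e-01, -5.57691963e-04],
       [ 4.00335970e-01, -9.16366032e-01,  2.09897073e-03],
       [ 3.29242983e-04, -2.14669456e-03, -9.99997642e-01]]), 'grip_width': 0.0872201875190426}
top vial_short [(0.62, [0.641, -0.262, 0.054])]
top jar_wide [(0.65, [0.533, -0.215, 0.051]), (0.42, [0.589, -0.237, 0.017])]
top pot_capped [(0.58, [0.479, -0.187, 0.049]), (0.54, [0.641, -0.262, 0.018])]
top vial_amber [(0.82, [0.502, -0.397, 0.003]), (0.79, [0.583, -0.392, 0.001]), (0.69, [0.59, -0.237, 0.054])]
top bath [(0.49, [0.532, -0.214, 0.018]), (0.39, [0.567, 0.201, -0.0])]
top carrier [(0.68, [0.565, 0.203, -0.001])]
top block_short [(0.66, [0.587, -0.239, 0.017]), (0.55, [0.639, -0.263, 0.019])]
top block_wide [(0.98, [0.532, -0.214, 0.019])]
top block_capped [(0.57, [0.485, -0.185, 0.021])]
top block_amber [(0.87, [0.588, -0.236, 0.018])]
scene vial_short [(0.57, [0.639, -0.253, 0.051])]
scene jar_wide [(0.57, [0.532, -0.212, 0.047])]
scene pot_capped [(0.76, [0.482, -0.189, 0.047]), (0.62, [0.486, -0.19, 0.019])]
scene vial_amber [(0.93, [0.498, -0.398, 0.001]), (0.72, [0.581, -0.397, 0.008]), (0.67, [0.585, -0.237, 0.047])]
scene bath [(0.98, [0.557, -0.226, 0.002])]
scene carrier [(0.91, [0.569, 0.201, 0.001])]
scene block_short [(0.87, [0.643, -0.267, 0.022])]
scene block_wide [(0.64, [0.533, -0.213, 0.021])]
scene block_capped [(0.53, [0.484, -0.189, 0.018])]
scene block_amber [(0.59, [0.587, -0.234, 0.019])]
```

View pics/top0.png

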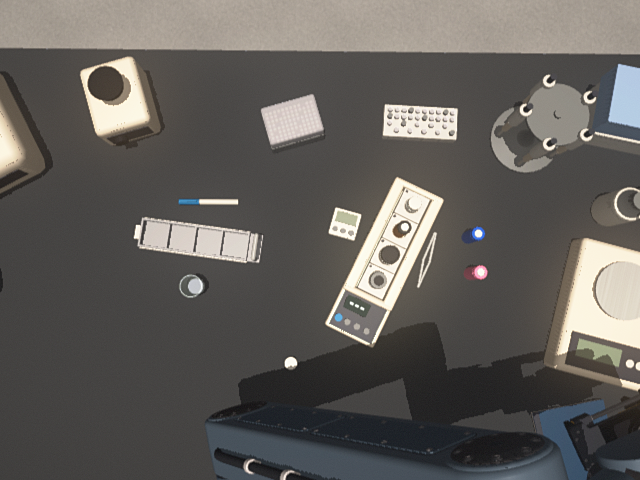

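View pics/scene0.png

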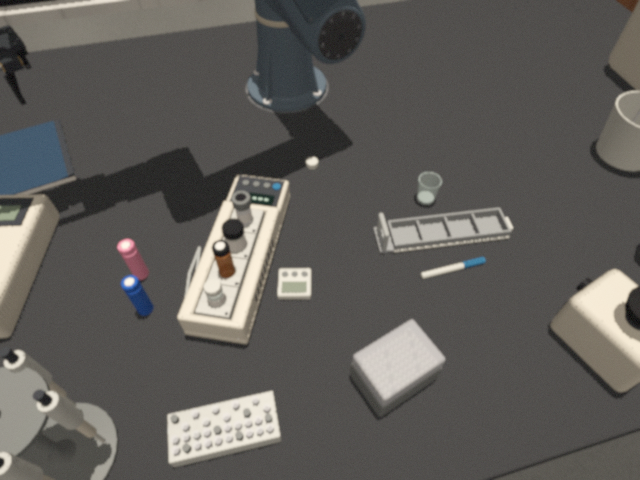

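Seen in the top view, the bath row runs from the panel (355,315) as grey-capped pot (377,280), black-capped jar (390,254), amber (401,229), white-capped short vial (411,203). The carrier handle is at (258,247) and its tongue at (137,232). Possible mix-ups for the amber vial are the blue one (478,234) and the pink one (480,271), both standing outside the bath. For the short vial there is the white thing at (290,363). I'll check my choice with projected estimates on a close crop.

```bash
cat > h.py <<'E'
from cell import observe, optics
import numpy as np, cv2
def proj(c,P):
    m=optics.camera_model(c); f=240/np.tan(np.radians(m['vertical_fov'])/2)
    p=(m['view']@np.r_[P,1])[:3]; return np.array([m['cx']+f*p[0]/-p[2], m['cy']-f*p[1]/-p[2]])
def at(o,yaw,p):
    c,s=np.cos(np.radians(yaw)),np.sin(np.radians(yaw)); return np.array([o[0]+c*p[0]-s*p[1],o[1]+s*p[0]+c*p[1],p[2]])
def ray(c,uv,z):
    m=optics.camera_model(c); f=240/np.tan(np.radians(m['vertical_fov'])/2); V=np.linalg.inv(m['view'])
    d=V[:3,:3]@np.array([(uv[0]-m['cx'])/f,-(uv[1]-m['cy'])/f,-1]); o=V[:3,3]; return o+d*(z-o[2])/d[2]
E
python3 - <<'E'
from h import *
print({k:v for k,v in optics.camera_model('top').items() if k!='view'})
im=cv2.imread('pics/top0.png')
B=([.561,-.225],-26.4); C=([.567,.202],83)
S=5
def crop(x,y,w,h,marks):
    o=cv2.resize(im[y:y+h,x:x+w],None,fx=S,fy=S,interpolation=cv2.INTER_CUBIC)
    for P in marks:
        u=((proj('top',P)-[x,y]+.5)*S).astype(int); cv2.drawMarker(o,tuple(map(int,u)),(0,0,255),0,12,1)
    return o
tops=dict(zip((-.087,-.029,.029,.087),(.132,.122,.142,.114)))
b=crop(345,170,100,120,[at(*B,(x,0,z)) for x,z in tops.items()]+[at(*B,(x,y,.07)) for x in(-.115,.115) for y in(-.028,.028)])
c=crop(130,205,150,70,[at(*C,(x,y,.024)) for x in(-.118,-.058,0,.058,.118) for y in(-.031,.031)]+[at(*C,(-.136,0,.057))])
cv2.imwrite('pics/b.png',b);cv2.imwrite('pics/c.png',c)
E
```

```text
{'vertical_fov': 43.39088959120828, 'cx': 316.48117351928386, 'cy': 238.81071360557962}
```

View pics/b.png

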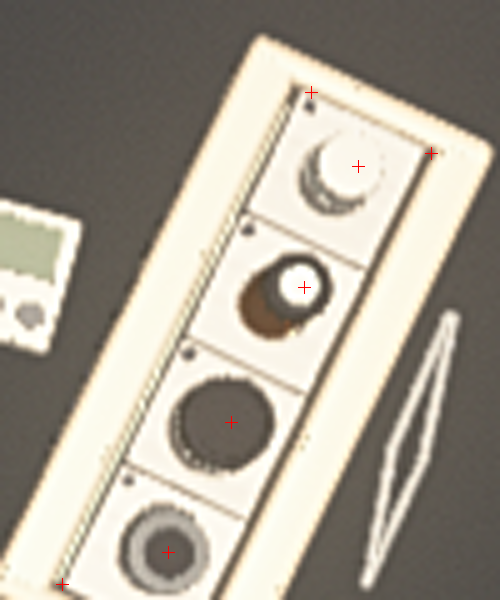

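View pics/c.png

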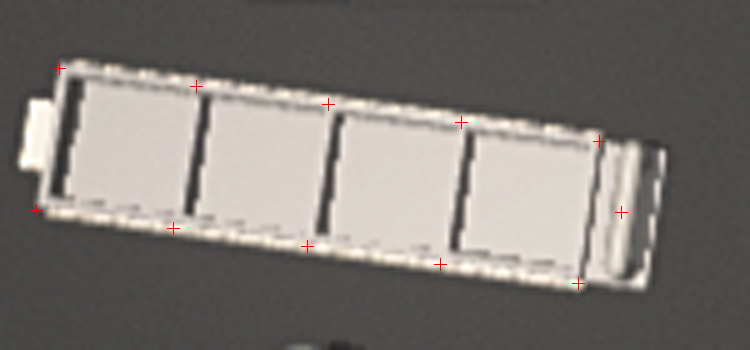

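The projected estimates match the vessels and the carrier to about 2 mm. The vial with the pale septum in the bath, crop (300,285), is clearly amber. I'm setting out for the pot first.

apply_moves(
  angular=[
    [0,0,0.111],
    [0,0,0.111],
    [0,0,0.111],
    [0,0,0.111],
    [0,0,0.111],
    [0,0,0.111],
    [0,0,0.111],
    [0,0,0.111],
    [0,0,0.111],
    [0,0,0.111],
  ],
  travel=[
    [0.072,0.119,0.03],
    [0.072,0.119,0.03],
    [0.072,0.119,0.03],
    [0.072,0.119,0.03],
    [0.072,0.119,0.03],
    [0.072,0.119,0.03],
    [0.072,0.119,0.03],
    [0.072,0.119,0.03],
    [0.072,0.119,0],
    [0.072,0.119,0],
  ],
  grip=[-0.38,-0.38,-0.38,-0.38,-0.38,-0.38,-0.38,-0.38,-0.38,-0.38],
  grip_force=15,
)

```text
time: 2.35
position: [0.4308, -0.2743, 0.2553]
tool_rot: [[-0.557, 0.831, 0.001], [0.831, 0.557, -0.0], [-0.001, 0.0, -1.0]]
contact_force: [0.2, 0.7, 0.4]
grip_width: 0.06
grip_force: 0.0
```

apply_moves(
  angular=[
    [0,0,0.111],
    [0,0,0.111],
    [0,0,0.111],
    [0,0,0],
    [0,0,0],
  ],
  travel=[
    [0.072,0.119,0],
    [0.072,0.119,0],
    [0.072,0.119,0],
    [0,0,0],
    [0,0,0],
  ],
  grip=[-0.38,-0.38,-0.38,-0.38,-0.38],
)

```text
time: 2.98
position: [0.484, -0.1863, 0.255]
tool_rot: [[-0.894, 0.448, -0.0], [0.448, 0.894, -0.001], [-0.0, -0.001, -1.0]]
contact_force: [-0.6, -1.0, -0.2]
grip_width: 0.0598
grip_force: 0.0
```

```bash
cat >> h.py <<'E'
def wproj(P,s):
    m=optics.camera_model('wrist'); f=240/np.tan(np.radians(m['vertical_fov'])/2)
    t=s['tool_rot'].T@(np.array(P)-s['position']); q=np.linalg.inv(m['hand_eye'])@np.r_[t,1]
    v=np.array([q[0],-q[1],-q[2]]); th=np.arctan2(np.hypot(v[0],v[1]),v[2]); ph=np.arctan2(v[1],v[0])
    return np.array([m['cx']+f*th*np.cos(ph),m['cy']+f*th*np.sin(ph)])
def wlook(name,Ps):
    s=observe(); im=optics.get_image('wrist').copy()
    for P in Ps: cv2.drawMarker(im,tuple(int(round(x)) for x in wproj(P,s)),(0,0,255),0,12,1)
    cv2.imwrite(name,im)
E
python3 - <<'E'
from h import *
B=([.561,-.225],-26.4)
wlook('pics/w1.png',[at(*B,(x,0,z)) for x,z in zip((-.087,-.029,.029,.087),(.132,.122,.142,.114))]+[at(*B,(x,y,.07)) for x in(-.115,.115) for y in(-.028,.028)])
E
```

```text
(no output)
```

View pics/w1.png

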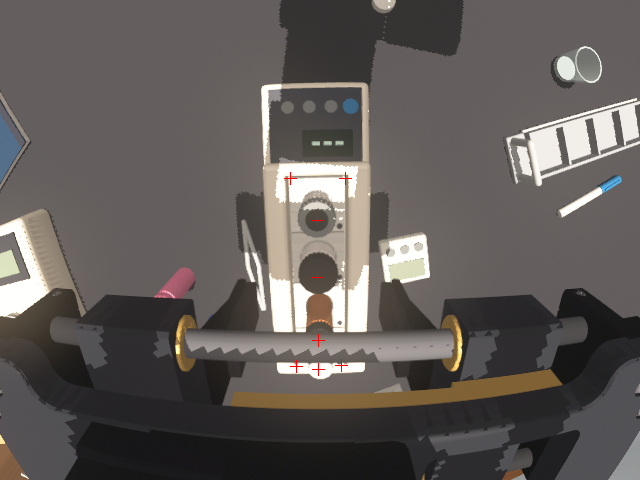

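The wrist view shows the marks on the cap centres: pot (316,219), jar (317,276). I'm going down to grasp the pot.

apply_moves(
  angular=[
    [0,0,0],
    [0,0,0],
    [0,0,0],
    [0,0,0],
    [0,0,0],
    [0,0,0],
    [0,0,0],
    [0,0,0],
    [0,0,0],
    [0,0,0],
  ],
  travel=[
    [-0.004,0,-0.15],
    [0,0,-0.15],
    [0,0,-0.15],
    [0,0,-0.1],
    [0,0,-0.066],
    [0,0,0],
    [0,0,0],
    [0,0,0],
    [0,0,0],
    [0,0,0],
  ],
  grip=[-0.38,-0.38,-0.38,-0.38,-0.38,-0.38,1,1,1,1],
)

```text
time: 4.28
position: [0.4835, -0.1862, 0.1015]
tool_rot: [[-0.895, 0.447, 0.001], [0.447, 0.895, -0.001], [-0.001, -0.0, -1.0]]
contact_force: [-0.3, -0.3, 2.1]
grip_width: 0.0315
grip_force: 15.0
```

apply_moves(
  angular=[
    [0,0,0],
    [0,0,0],
    [0,0,0],
    [0,0,0],
    [0,0,0],
    [0,0,-0.11],
    [0,0,-0.11],
    [0,0,-0.11],
    [0,0,-0.11],
    [0,0,-0.11],
  ],
  travel=[
    [0,0,0.04],
    [0,0,0.1],
    [0,0,0.13],
    [0,0,0.14],
    [0,0,0.1],
    [0.036,0.1,0],
    [0.036,0.15,0],
    [0.036,0.15,0],
    [0.036,0.15,0],
    [0.036,0.15,0],
  ],
  grip=[1,1,1,1,1,1,1,1,1,1],
)

```text
time: 5.52
position: [0.5283, -0.0096, 0.2291]
tool_rot: [[-0.236, 0.972, 0.0], [0.972, 0.236, -0.0], [-0.0, 0.0, -1.0]]
contact_force: [-0.1, 0.9, 0.1]
grip_width: 0.0315
grip_force: 15.0
```

apply_moves(
  angular=[
    [0,0,-0.11],
    [0,0,-0.11],
    [0,0,-0.013],
    [0,0,0],
    [0,0,0],
    [0,0,0],
  ],
  travel=[
    [0.036,0.15,0],
    [0.036,0.15,0],
    [0.036,0.15,0],
    [0.036,0.058,0],
    [0,0,0],
    [0,0,0],
  ],
  grip=[1,1,1,1,1,1],
)

```text
time: 6.28
position: [0.5639, 0.1149, 0.2284]
tool_rot: [[0.123, 0.992, -0.001], [0.992, -0.123, -0.001], [-0.001, -0.001, -1.0]]
contact_force: [0.1, 0.1, -0.3]
grip_width: 0.0318
grip_force: 15.0
```

```bash
python3 - <<'E'
from h import *
C=([.567,.202],83)
wlook('pics/w2.png',[at(*C,(x,y,.024)) for x in(-.118,-.058,0,.058,.118) for y in(-.031,.031)]+[at(*C,(x,0,.004)) for x in (-.087,-.029,.029,.087)])
E
```

```text
(no output)
```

View pics/w2.png

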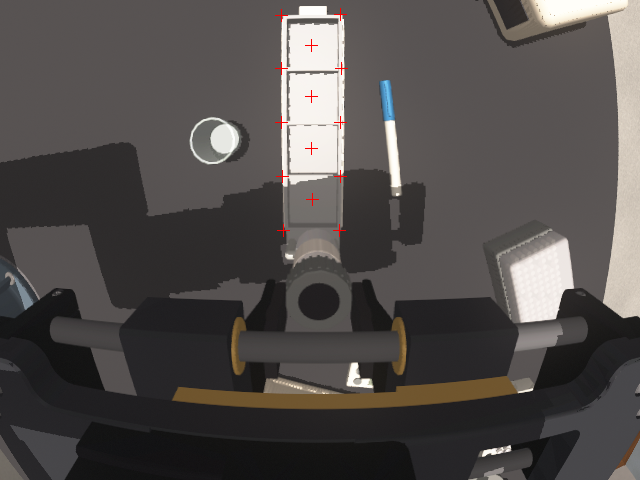

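The view shows the empty carrier with the handle nearest. It lies about 2 px to the right of the marks, so I shift +1.5 mm in x. Lowering the pot into the handle-end compartment, floor (312,199).

apply_moves(
  angular=[
    [0,0,0],
    [0,0,0],
    [0,0,0],
    [0,0,0],
    [0,0,0],
    [0,0,0],
    [0,0,0],
    [0,0,0],
  ],
  travel=[
    [-0.012,0.003,-0.05],
    [-0.012,0,-0.14],
    [0,0,-0.15],
    [0,0,-0.15],
    [0,0,-0.12],
    [0,0,-0.05],
    [0,0,-0.018],
    [0,0,0],
  ],
  grip=[1,1,1,1,1,1,1,1],
)

```text
time: 7.32
position: [0.5587, 0.1166, 0.0595]
tool_rot: [[0.122, 0.993, 0.001], [0.993, -0.122, 0.0], [0.0, 0.001, -1.0]]
contact_force: [0.2, 0.2, 0.1]
grip_width: 0.0316
grip_force: 15.0
```

apply_moves(
  angular=[
    [0,0,0],
    [0,0,0],
    [0,0,0],
    [0,0,0],
    [0,0,0],
    [0,0,0],
  ],
  travel=[
    [0,0,-0.006],
    [0,0,-0.004],
    [0,0,-0.004],
    [0,0,-0.003],
    [0,0,0],
    [0,0,0],
  ],
  grip=[1,1,1,1,1,1],
)

```text
time: 8.07
position: [0.5585, 0.1168, 0.0554]
tool_rot: [[0.122, 0.993, 0.001], [0.993, -0.122, 0.0], [0.0, 0.001, -1.0]]
contact_force: [-0.4, -0.1, 5.2]
grip_width: 0.0314
grip_force: 15.0
```

apply_moves(
  angular=[
    [0,0,0],
    [0,0,0],
    [0,0,0],
    [0,0,0],
    [0,0,0],
    [0,0,0],
    [0,0,0],
    [0,0,0.11],
    [0,0,0.11],
    [0,0,0.11],
  ],
  travel=[
    [0,0,0],
    [0,0,0],
    [0,0,0],
    [0,0,0.1],
    [0,0,0.2],
    [0,0,0.2],
    [0,0,0.18],
    [-0.015,-0.2,0],
    [-0.015,-0.2,0],
    [-0.015,-0.2,0],
  ],
  grip=[-0.38,-0.38,-0.38,-0.38,-0.38,-0.38,-0.38,-0.38,-0.38,-0.38],
)

```text
time: 9.32
position: [0.5466, -0.0344, 0.2247]
tool_rot: [[-0.392, 0.92, 0.0], [0.92, 0.392, -0.0], [-0.0, 0.0, -1.0]]
contact_force: [-0.3, -0.6, 0.0]
grip_width: 0.0599
grip_force: 0.0
```

apply_moves(
  angular=[
    [0,0,0.11],
    [0,0,0.11],
    [0,0,0.11],
    [0,0,0.11],
    [0,0,0.013],
    [0,0,0],
  ],
  travel=[
    [-0.015,-0.2,0],
    [-0.015,-0.2,0],
    [-0.015,-0.2,0],
    [0,-0.116,0],
    [0,0,0],
    [0,0,0],
  ],
  grip=[-0.38,-0.38,-0.38,-0.38,-0.38,-0.38],
)

```text
time: 10.07
position: [0.5352, -0.2113, 0.2243]
tool_rot: [[-0.894, 0.448, -0.001], [0.448, 0.894, 0.001], [0.001, 0.001, -1.0]]
contact_force: [0.1, 0.2, 0.5]
grip_width: 0.0604
grip_force: 0.0
```

```bash
python3 - <<'E'
from h import *
for c in('top','scene'):
    optics.get_image(c)
    print([(round(d['score'],2),d['centre'].round(3) if hasattr(d['centre'],'round') else d['centre']) for d in optics.spot_point(c,'pot_capped')[:3]])
E
```

```text
[(0.65, [0.5569, 0.1165, 0.0059])]
[(0.68, [0.5598, 0.1145, 0.0037]), (0.22, [0.5675, 0.2021, -0.0008])]
```

Pot stands in the right place. Next the jar.

apply_moves(
  angular=[
    [0,0,0],
    [0,0,0],
    [0,0,0],
    [0,0,0],
    [0,0,0],
    [0,0,0],
    [0,0,0],
    [0,0,0],
    [0,0,0],
    [0,0,0],
  ],
  travel=[
    [0,-0.003,-0.14],
    [0,0,-0.14],
    [0,0,-0.13],
    [0,0,-0.08],
    [0,0,-0.035],
    [0,0,0],
    [0,0,0],
    [0,0,0],
    [0,0,0],
    [0,0,0],
  ],
  grip=[-0.38,-0.38,-0.38,-0.38,-0.38,-0.38,1,1,1,1],
)

```text
time: 11.52
position: [0.5367, -0.2137, 0.0949]
tool_rot: [[-0.895, 0.447, 0.002], [0.447, 0.895, -0.002], [-0.003, -0.0, -1.0]]
contact_force: [0.9, 1.5, 6.9]
grip_width: 0.0279
grip_force: 3.8
```

The opening is too small for the jar, so something is off. I'm taking a look.

```bash
python3 - <<'E'
from h import *
s=observe();print(s['grip_width'],s['grip_force'],s['contact_force'],s['position'])
a=optics.get_image('wrist')[150:390,200:440]; b=optics.get_image('scene')[170:350,170:330]
cv2.imwrite('pics/w3.png',np.hstack([cv2.resize(a,(400,400)),cv2.resize(b,(356,400),interpolation=cv2.INTER_CUBIC)]))
E
```

```text
0.027856927649089248 3.8498831856759352 [0.88144392 1.54439766 6.92563431] [ 0.53669095 -0.21371393  0.0948675 ]
```

View pics/w3.png

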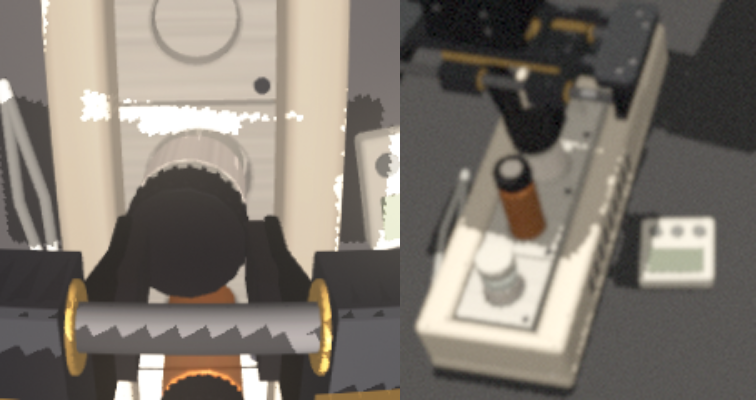

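The jar looks squeezed out and leaning in its bore. Opening carefully and looking again.

apply_moves(
  angular=[
    [0,0,0],
    [0,0,0],
    [0,0,0],
    [0,0,0],
    [0,0,0],
  ],
  travel=[
    [0,0,0],
    [0,0,0],
    [0,0,0],
    [0,0,0],
    [0,0,0],
  ],
  grip=[0,-0.38,-0.38,-0.38,-0.38],
)

```text
time: 12.25
position: [0.5354, -0.2129, 0.0932]
tool_rot: [[-0.895, 0.447, -0.001], [0.447, 0.895, 0.0], [0.001, -0.0, -1.0]]
contact_force: [-0.4, 0.9, 1.3]
grip_width: 0.0579
grip_force: 0.3
```

```bash
python3 - <<'E'
from h import *
s=observe();print(s['grip_width'],s['grip_force'],s['contact_force'],s['position'])
B=([.561,-.225],-26.4)
wlook('pics/t.png',[at(*B,(-.029,0,.122))])
a=cv2.imread('pics/t.png')[150:390,200:440]; b=optics.get_image('scene')[170:350,170:330]
cv2.imwrite('pics/w4.png',np.hstack([cv2.resize(a,(400,400)),cv2.resize(b,(356,400),interpolation=cv2.INTER_CUBIC)]))
E
```

```text
0.057860450244657614 0.3138113912427798 [-0.41694335  0.90048292  1.2734229 ] [ 0.53541007 -0.21288843  0.0932412 ]
```

View pics/w4.png

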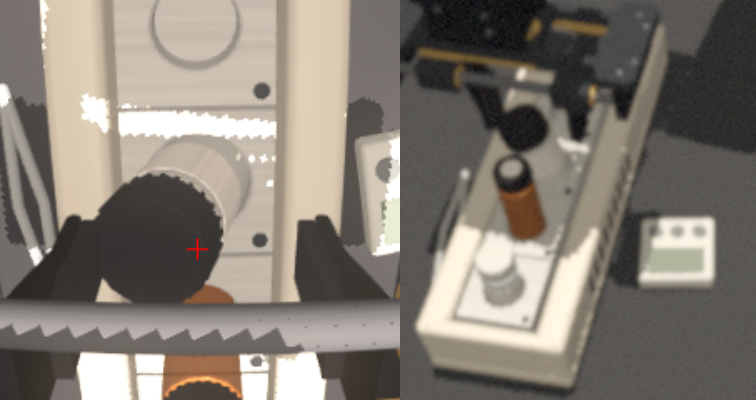

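```bash
cat >> h.py <<'E'
from scipy.optimize import least_squares
def wray(uv,z,s):
    return least_squares(lambda p: wproj([p[0],p[1],z],s)-uv, s['position'][:2]).x
E
python3 - <<'E'
from h import *
s=observe()
B=([.561,-.225],-26.4)
def loc(p): 
    c,q=np.cos(np.radians(-26.4)),np.sin(np.radians(-26.4)); d=np.array(p[:2])-B[0]; return (np.array([[c,q],[-q,c]])@d*1000).round(1)
for uv in((296,291),(277+40,150+0.6*120)):
    for z in(.11,.12,.13): print(uv,z,loc(wray(uv,z,s)))
print(loc(s['position']))
for c in('scene','wrist','top'):
    optics.get_image(c)
    for f in('recognise','spot_point'):
        for d in getattr(optics,f)(c,'jar_wide')[:2]: print(c,f,round(d['score'],2),np.round(d['centre'],3),loc(d['centre']))
E
```

```text
(296, 291) 0.11 [-27.8 -11.4]
(296, 291) 0.12 [-32.6 -10.8]
(296, 291) 0.13 [-37.3 -10.1]
(317, 222.0) 0.11 [-64.5  -0.4]
(317, 222.0) 0.12 [-67.2  -0.4]
(317, 222.0) 0.13 [-69.8  -0.3]
[-28.4  -0.5]
scene recognise 0.86 [ 0.541 -0.216  0.111] [-22.2  -0.7]
scene spot_point 0.77 [ 0.529 -0.211  0.051] [-34.6  -1.9]
wrist recognise 0.9 [ 0.522 -0.215  0.122] [-39.3  -7.9]
wrist spot_point 0.67 [ 0.537 -0.208  0.055] [-29.1   5.1]
wrist spot_point 0.24 [ 0.479 -0.19   0.018] [-88.7  -4.9]
top spot_point 0.53 [ 0.642 -0.263  0.051] [89.7  1.9]
```

The jar leans about 10° towards tool −y but its base is still in the bore. I'll go lower, to body level near its centre of mass, and close slowly in steps to right it.

apply_moves(
  angular=[
    [0,0,0],
    [0,0,0],
    [0,0,0],
    [0,0,0],
    [0,0,0],
    [0,0,0],
    [0,0,0],
    [0,0,0],
    [0,0,0],
    [0,0,0],
  ],
  travel=[
    [0,0,0],
    [0,0,0],
    [0,0,-0.02],
    [0,0,-0.02],
    [0,0,-0.018],
    [0,0,0],
    [0,0,0],
    [0,0,0],
    [0,0,0],
    [0,0,0],
  ],
  grip=[-0.6,-0.6,-0.6,-0.6,-0.6,-0.45,-0.3,-0.2,-0.1,-0.04],
  grip_force=8,
)

```text
time: 14.05
position: [0.5357, -0.213, 0.0791]
tool_rot: [[-0.895, 0.447, 0.0], [0.447, 0.895, -0.0], [-0.0, -0.0, -1.0]]
contact_force: [-0.0, 0.3, 0.0]
grip_width: 0.0466
grip_force: 0.0
```

```bash
python3 - <<'E'
from h import *
s=observe();print(s['grip_width'],s['grip_force'],s['contact_force'],s['position'])
B=([.561,-.225],-26.4)
wlook('pics/t.png',[at(*B,(-.029,0,.122))])
a=cv2.imread('pics/t.png')[150:390,200:440]; b=optics.get_image('scene')[170:350,170:330]
cv2.imwrite('pics/w5.png',np.hstack([cv2.resize(a,(400,400)),cv2.resize(b,(356,400),interpolation=cv2.INTER_CUBIC)]))
E
```

```text
0.046561781710219616 0.0 [-0.02436311  0.33344266  0.0259122 ] [ 0.53572473 -0.21297583  0.0790549 ]
```

View pics/w5.png

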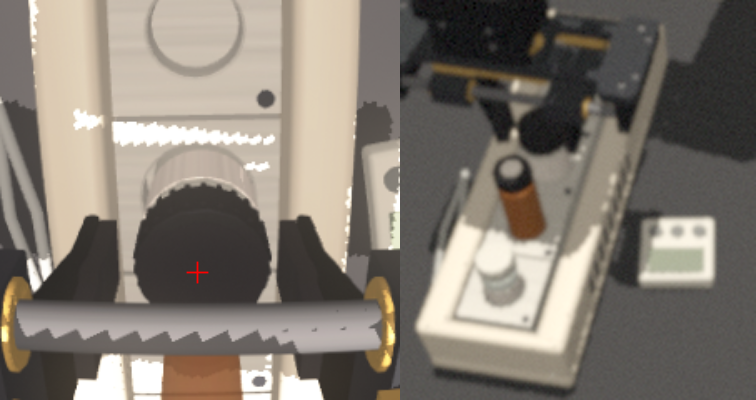

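The jar is back upright (cap around (200,260) in the crop, mark (197,272)). Closing gently.

apply_moves(
  angular=[
    [0,0,0],
    [0,0,0],
    [0,0,0],
    [0,0,0],
    [0,0,0],
    [0,0,0],
  ],
  travel=[
    [0,0,0],
    [0,0,0],
    [0,0,0],
    [0,0,0],
    [0,0,0],
    [0,0,0],
  ],
  grip=[0.05,0.12,0.16,0.2,0.3,0.3],
)

```text
time: 14.9
position: [0.5357, -0.2129, 0.0789]
tool_rot: [[-0.895, 0.447, 0.0], [0.447, 0.895, 0.0], [0.0, 0.0, -1.0]]
contact_force: [0.2, 1.3, -0.2]
grip_width: 0.0367
grip_force: 8.0
```

apply_moves(
  angular=[
    [0,0,0],
    [0,0,0],
    [0,0,0],
    [0,0,0],
    [0,0,0],
    [0,0,0],
    [0,0,0],
    [0,0,0],
  ],
  travel=[
    [0,0,0],
    [0,0,0.02],
    [0,0,0.06],
    [0,0,0.1],
    [0,0,0.13],
    [0,0,0.13],
    [0,0,0.09],
    [0,0,0],
  ],
  grip=[0.4,0.4,0.4,0.4,0.4,0.4,0.4,0.4],
  grip_force=11,
)

```text
time: 15.9
position: [0.537, -0.2138, 0.2143]
tool_rot: [[-0.895, 0.447, 0.005], [0.447, 0.895, -0.003], [-0.006, -0.001, -1.0]]
contact_force: [-0.3, -0.1, -0.6]
grip_width: 0.037
grip_force: 11.0
```

apply_moves(
  angular=[
    [0,0,-0.11],
    [0,0,-0.11],
    [0,0,-0.11],
    [0,0,-0.11],
    [0,0,-0.11],
    [0,0,-0.11],
    [0,0,-0.11],
    [0,0,-0.013],
    [0,0,0],
    [0,0,0],
  ],
  travel=[
    [0.013,0.1,0],
    [0.013,0.16,0],
    [0.013,0.18,0],
    [0.013,0.19,0],
    [0.013,0.19,0],
    [0.013,0.19,0],
    [0.013,0.19,0],
    [0.013,0.19,0],
    [0.012,0.1,0],
    [0,0.054,0],
  ],
  grip=[0.4,0.4,0.4,0.4,0.4,0.4,0.4,0.4,0.4,0.4],
)

```text
time: 17.15
position: [0.5638, 0.1743, 0.2104]
tool_rot: [[0.12, 0.993, -0.002], [0.993, -0.12, -0.0], [-0.001, -0.002, -1.0]]
contact_force: [-0.3, -0.8, -0.8]
grip_width: 0.0366
grip_force: 11.0
```

apply_moves(
  angular=[
    [0,0,0],
  ],
  travel=[
    [0,0,0],
  ],
  grip=[0.4],
)

```text
time: 17.27
position: [0.564, 0.1733, 0.2108]
tool_rot: [[0.121, 0.993, -0.001], [0.993, -0.121, -0.001], [-0.001, -0.001, -1.0]]
contact_force: [0.6, -1.3, -1.0]
grip_width: 0.0367
grip_force: 11.0
```

```bash
python3 - <<'E'
from h import *
C=([.5685,.202],83)
wlook('pics/t.png',[at(*C,(x,0,.004)) for x in (-.029,.029,.087)]+[at(*C,(-.087,0,.086))])
a=cv2.imread('pics/t.png')[:400,180:460]
b=cv2.resize(optics.get_image('scene')[100:260,340:540],(500,400),interpolation=cv2.INTER_CUBIC)
cv2.imwrite('pics/w6.png',np.hstack([a,b]))
E
```

```text
(no output)
```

View pics/w6.png

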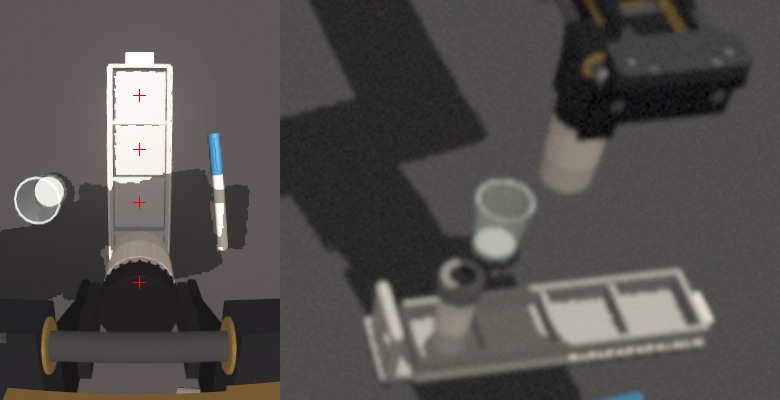

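The jar hangs straight and the pot stands in the handle compartment. Lowering the jar into the second place, floor (139,203).

apply_moves(
  angular=[
    [0,0,0],
    [0,0,0],
    [0,0,0],
    [0,0,0],
    [0,0,0],
    [0,0,0],
    [0,0,0],
    [0,0,0],
  ],
  travel=[
    [0.004,0,-0.05],
    [0,0,-0.14],
    [0,0,-0.15],
    [0,0,-0.15],
    [0,0,-0.12],
    [0,0,-0.06],
    [0,0,-0.017],
    [0,0,0],
  ],
  grip=[0.4,0.4,0.4,0.4,0.4,0.4,0.4,0.4],
)

```text
time: 18.38
position: [0.5664, 0.1729, 0.0402]
tool_rot: [[0.122, 0.992, 0.001], [0.992, -0.122, 0.0], [0.0, 0.001, -1.0]]
contact_force: [-0.0, -1.1, -0.4]
grip_width: 0.0366
grip_force: 11.0
```

apply_moves(
  angular=[
    [0,0,0],
    [0,0,0],
    [0,0,0],
  ],
  travel=[
    [0,0,-0.008],
    [0,0,-0.004],
    [0,0,0],
  ],
  grip=[0.4,0.4,0.4],
)

```text
time: 18.75
position: [0.5659, 0.1731, 0.0371]
tool_rot: [[0.122, 0.993, 0.001], [0.993, -0.122, 0.0], [0.0, 0.001, -1.0]]
contact_force: [0.6, -0.7, -1.8]
grip_width: 0.0368
grip_force: 11.0
```

apply_moves(
  angular=[
    [0,0,0],
    [0,0,0],
    [0,0,0],
    [0,0,0],
    [0,0,0],
  ],
  travel=[
    [0,0,-0.006],
    [0,0,-0.004],
    [0,0,-0.004],
    [0,0,0],
    [0,0,0],
  ],
  grip=[0.4,0.4,0.4,0.4,0.4],
)

```text
time: 19.38
position: [0.5656, 0.173, 0.0331]
tool_rot: [[0.122, 0.993, -0.0], [0.993, -0.122, -0.0], [-0.0, -0.0, -1.0]]
contact_force: [-0.4, 0.1, -0.5]
grip_width: 0.0366
grip_force: 11.0
```

apply_moves(
  angular=[
    [0,0,0],
    [0,0,0],
    [0,0,0],
    [0,0,0],
  ],
  travel=[
    [0,0,-0.003],
    [0,0,-0.003],
    [0,0,0],
    [0,0,0],
  ],
  grip=[0.4,0.4,0.4,0.4],
)

```text
time: 19.88
position: [0.5663, 0.1731, 0.0326]
tool_rot: [[0.122, 0.993, 0.001], [0.993, -0.122, 0.0], [0.0, 0.001, -1.0]]
contact_force: [-0.3, -0.0, 6.1]
grip_width: 0.0369
grip_force: 11.0
```

apply_moves(
  angular=[
    [0,0,0],
    [0,0,0],
    [0,0,0],
    [0,0,0],
    [0,0,0],
    [0,0,0],
    [0,0,0],
    [0,0,0],
    [0,0,0.11],
    [0,0,0.11],
  ],
  travel=[
    [0,0,0],
    [0,0,0],
    [0,0,0],
    [0,0,0.1],
    [0,0,0.2],
    [0,0,0.2],
    [0,0,0.2],
    [0,0,0.12],
    [0.01,-0.2,0],
    [0.01,-0.2,0],
  ],
  grip=[0,-0.38,-0.38,-0.38,-0.38,-0.38,-0.38,-0.38,-0.38,-0.38],
)

```text
time: 21.12
position: [0.5708, 0.0725, 0.2373]
tool_rot: [[-0.229, 0.973, 0.001], [0.973, 0.229, -0.0], [-0.0, 0.001, -1.0]]
contact_force: [-0.1, -0.6, 0.0]
grip_width: 0.0602
grip_force: 0.0
```

apply_moves(
  angular=[
    [0,0,0.11],
    [0,0,0.11],
    [0,0,0.11],
    [0,0,0.11],
    [0,0,0.11],
    [0,0,0.013],
    [0,0,0],
    [0,0,0],
    [0,0,0],
  ],
  travel=[
    [0.01,-0.2,0],
    [0.01,-0.2,0],
    [0.01,-0.2,0],
    [0.01,-0.2,0],
    [0.01,-0.2,0],
    [0.014,-0.17,0],
    [0,-0.074,0],
    [0,0,0],
    [0,0,0],
  ],
  grip=[-0.38,-0.38,-0.38,-0.38,-0.38,-0.38,-0.38,-0.38,-0.38],
)

```text
time: 22.25
position: [0.5864, -0.2361, 0.2365]
tool_rot: [[-0.895, 0.446, -0.001], [0.446, 0.895, 0.001], [0.001, 0.001, -1.0]]
contact_force: [0.6, -0.4, -0.7]
grip_width: 0.0602
grip_force: 0.0
```

```bash
python3 - <<'E'
from h import *
B=([.561,-.225],-26.4); s=observe(); print(s['position'])
print('amber, short expected',at(*B,(.029,0,.05)),at(*B,(.087,0,.05)))
for c in('top','scene','wrist'):
    optics.get_image(c)
    for n in('jar_wide','pot_capped','vial_amber','vial_short'):
        print(c,n,[(round(d['score'],2),np.round(d['centre'],3).tolist()) for d in optics.spot_point(c,n)[:3]])
E
```

```text
[ 0.58639053 -0.2361101   0.23653125]
amber, short expected [ 0.58697564 -0.23789442  0.05      ] [ 0.63892692 -0.26368326  0.05      ]
top jar_wide [(0.66, [0.568, 0.175, 0.003])]
top pot_capped [(0.79, [0.557, 0.118, 0.005])]
top vial_amber [(0.77, [0.499, -0.399, 0.001]), (0.59, [0.589, -0.236, 0.052])]
top vial_short []
scene jar_wide [(0.97, [0.563, 0.177, 0.0]), (0.57, [0.639, -0.259, 0.051])]
scene pot_capped [(0.72, [0.557, 0.116, 0.004])]
scene vial_amber [(0.98, [0.581, -0.396, 0.003]), (0.73, [0.588, -0.235, 0.049]), (0.56, [0.5, -0.395, 0.001])]
scene vial_short [(0.56, [0.637, -0.258, 0.052]), (0.51, [0.484, -0.191, 0.019])]
wrist jar_wide []
wrist pot_capped [(0.93, [0.558, 0.117, 0.006])]
wrist vial_amber [(0.77, [0.586, -0.236, 0.051]), (0.72, [0.505, -0.396, -0.001]), (0.64, [0.581, -0.396, 0.001])]
wrist vial_short [(0.86, [0.64, -0.264, 0.05])]
```

Jar stands in place. Amber vial next, with a low grip and a slow close.

apply_moves(
  angular=[
    [0,0,0],
    [0,0,0],
    [0,0,0],
    [0,0,0],
    [0,0,0],
    [0,0,0],
    [0,0,0],
    [0,0,0],
    [0,0,0],
  ],
  travel=[
    [0.002,-0.004,-0.13],
    [0,0,-0.14],
    [0,0,-0.14],
    [0,0,-0.12],
    [0,0,-0.06],
    [0,0,-0.02],
    [0,0,0],
    [0,0,0],
    [0,0,0],
  ],
  grip=[-0.38,-0.38,-0.38,-0.38,-0.38,-0.38,-0.2,0,0.1],
  grip_force=8,
)

```text
time: 24.12
position: [0.5878, -0.2393, 0.0852]
tool_rot: [[-0.895, 0.447, 0.002], [0.447, 0.895, -0.001], [-0.002, -0.0, -1.0]]
contact_force: [0.8, -0.3, 0.7]
grip_width: 0.0426
grip_force: 0.0
```

apply_moves(
  angular=[
    [0,0,0],
    [0,0,0],
    [0,0,0],
    [0,0,0],
    [0,0,0],
    [0,0,0],
  ],
  travel=[
    [0,0,0],
    [0,0,0],
    [0,0,0],
    [0,0,0],
    [0,0,0],
    [0,0,0],
  ],
  grip=[0.2,0.28,0.34,0.4,0.5,0.5],
)

```text
time: 24.88
position: [0.5872, -0.2389, 0.0842]
tool_rot: [[-0.895, 0.447, 0.0], [0.447, 0.895, 0.0], [0.0, 0.0, -1.0]]
contact_force: [0.0, 0.7, 0.7]
grip_width: 0.0277
grip_force: 8.0
```

apply_moves(
  angular=[
    [0,0,0],
    [0,0,0],
    [0,0,0],
    [0,0,0],
    [0,0,0],
    [0,0,0],
    [0,0,0],
    [0,0,-0.11],
    [0,0,-0.11],
    [0,0,-0.11],
  ],
  travel=[
    [0,0,0],
    [0,0,0.02],
    [0,0,0.06],
    [0,0,0.12],
    [0,0,0.16],
    [0,0,0.16],
    [0,0,0.1],
    [-0.006,0.1,0],
    [-0.006,0.16,0],
    [-0.006,0.2,0],
  ],
  grip=[0.6,0.6,0.6,0.6,0.6,0.6,0.6,0.6,0.6,0.6],
  grip_force=12,
)

```text
time: 26.12
position: [0.5828, -0.1238, 0.2405]
tool_rot: [[-0.549, 0.836, 0.002], [0.836, 0.549, -0.001], [-0.002, 0.001, -1.0]]
contact_force: [-0.1, 0.3, -1.2]
grip_width: 0.0274
grip_force: 12.0
```

apply_moves(
  angular=[
    [0,0,-0.11],
    [0,0,-0.11],
    [0,0,-0.11],
    [0,0,-0.11],
    [0,0,-0.013],
    [0,0,0],
    [0,0,0],
    [0,0,0],
    [0,0,0],
    [0,0,0],
  ],
  travel=[
    [-0.006,0.2,0],
    [-0.006,0.2,0],
    [-0.006,0.2,0],
    [-0.006,0.2,0],
    [-0.006,0.2,0],
    [-0.006,0.2,0],
    [-0.006,0.14,0],
    [0,0.08,0],
    [0,0,0],
    [0,0,0],
  ],
  grip=[0.6,0.6,0.6,0.6,0.6,0.6,0.6,0.6,0.6,0.6],
)

```text
time: 27.38
position: [0.5724, 0.2297, 0.2393]
tool_rot: [[0.123, 0.992, 0.0], [0.992, -0.123, -0.001], [-0.001, 0.0, -1.0]]
contact_force: [0.4, 0.5, 0.3]
grip_width: 0.0275
grip_force: 12.0
```

apply_moves(
  angular=[
    [0,0,0],
    [0,0,0],
    [0,0,0],
    [0,0,0],
    [0,0,0],
    [0,0,0],
    [0,0,0],
    [0,0,0],
    [0,0,0],
  ],
  travel=[
    [0,0.004,-0.06],
    [0,0,-0.15],
    [0,0,-0.16],
    [0,0,-0.16],
    [0,0,-0.14],
    [0,0,-0.08],
    [0,0,-0.035],
    [0,0,0],
    [0,0,0],
  ],
  grip=[0.6,0.6,0.6,0.6,0.6,0.6,0.6,0.6,0.6],
)

```text
time: 28.5
position: [0.573, 0.2319, 0.0439]
tool_rot: [[0.122, 0.992, 0.002], [0.992, -0.122, 0.0], [0.001, 0.002, -1.0]]
contact_force: [0.7, -0.7, 0.1]
grip_width: 0.0275
grip_force: 12.0
```

apply_moves(
  angular=[
    [0,0,0],
    [0,0,0],
    [0,0,0],
    [0,0,0],
  ],
  travel=[
    [0,0,-0.005],
    [0,0,-0.005],
    [0,0,0],
    [0,0,0],
  ],
  grip=[0.6,0.6,0.6,0.6],
)

```text
time: 29.0
position: [0.5722, 0.2321, 0.0406]
tool_rot: [[0.122, 0.993, 0.0], [0.993, -0.122, 0.0], [0.0, 0.0, -1.0]]
contact_force: [0.9, -0.1, -1.6]
grip_width: 0.0278
grip_force: 12.0
```

apply_moves(
  angular=[
    [0,0,0],
    [0,0,0],
    [0,0,0],
    [0,0,0],
  ],
  travel=[
    [0,0,-0.005],
    [0,0,-0.004],
    [0,0,-0.003],
    [0,0,0],
  ],
  grip=[0.6,0.6,0.6,0.6],
)

```text
time: 29.5
position: [0.5724, 0.2321, 0.0381]
tool_rot: [[0.122, 0.993, 0.001], [0.993, -0.122, 0.0], [0.0, 0.001, -1.0]]
contact_force: [-1.4, -0.4, 3.9]
grip_width: 0.0275
grip_force: 12.0
```

apply_moves(
  angular=[
    [0,0,0],
    [0,0,0],
    [0,0,0],
    [0,0,0],
    [0,0,0],
    [0,0,0],
    [0,0,0],
    [0,0,0],
    [0,0,0.11],
    [0,0,0.11],
  ],
  travel=[
    [0,0,0],
    [0,0,0],
    [0,0,0],
    [0,0,0.1],
    [0,0,0.2],
    [0,0,0.2],
    [0,0,0.2],
    [0,0,0.1],
    [0.03,-0.2,0],
    [0.03,-0.2,0],
  ],
  grip=[0.2,-0.1,-0.38,-0.38,-0.38,-0.38,-0.38,-0.38,-0.38,-0.38],
)

```text
time: 30.75
position: [0.5873, 0.1316, 0.2379]
tool_rot: [[-0.229, 0.973, 0.001], [0.973, 0.229, -0.0], [-0.0, 0.001, -1.0]]
contact_force: [-0.1, -0.1, -0.5]
grip_width: 0.06
grip_force: 0.0
```

apply_moves(
  angular=[
    [0,0,0.11],
    [0,0,0.11],
    [0,0,0.11],
    [0,0,0.11],
    [0,0,0.11],
    [0,0,0.013],
    [0,0,0],
    [0,0,0],
    [0,0,0],
    [0,0,0],
  ],
  travel=[
    [0.03,-0.2,0],
    [0.03,-0.2,0],
    [0.03,-0.2,0],
    [0.03,-0.2,0],
    [0.03,-0.2,0],
    [0.03,-0.2,0],
    [0.027,-0.2,0],
    [0,-0.12,0],
    [0,-0.066,0],
    [0,0,0],
  ],
  grip=[-0.38,-0.38,-0.38,-0.38,-0.38,-0.38,-0.38,-0.38,-0.38,-0.38],
)

```text
time: 32.0
position: [0.6386, -0.265, 0.237]
tool_rot: [[-0.894, 0.448, -0.0], [0.448, 0.894, 0.001], [0.001, 0.0, -1.0]]
contact_force: [-0.2, 0.9, 0.4]
grip_width: 0.0599
grip_force: 0.0
```

```bash
python3 - <<'E'
from h import *
print(observe()['position'])
for c in('top','scene','wrist'):
    optics.get_image(c)
    for n in('vial_amber','vial_short'):
        print(c,n,[(round(d['score'],2),np.round(d['centre'],3).tolist()) for d in optics.spot_point(c,n)[:3]])
E
```

```text
[ 0.63864429 -0.26495783  0.23704372]
top vial_amber [(0.75, [0.577, 0.236, 0.008]), (0.74, [0.501, -0.398, -0.003]), (0.25, [0.568, 0.204, -0.002])]
top vial_short [(0.59, [0.639, -0.261, 0.05])]
scene vial_amber [(0.72, [0.586, -0.394, 0.005]), (0.67, [0.501, -0.397, 0.003]), (0.57, [0.572, 0.231, 0.001])]
scene vial_short [(0.56, [0.64, -0.258, 0.053])]
wrist vial_amber [(0.83, [0.582, -0.395, 0.001])]
wrist vial_short [(0.71, [0.64, -0.264, 0.05]), (0.51, [0.56, -0.225, 0.001])]
```

apply_moves(
  angular=[
    [0,0,0],
    [0,0,0],
    [0,0,0],
    [0,0,0],
    [0,0,0],
    [0,0,0],
    [0,0,0],
    [0,0,0],
    [0,0,0],
  ],
  travel=[
    [0,0.004,-0.14],
    [0,0,-0.14],
    [0,0,-0.14],
    [0,0,-0.12],
    [0,0,-0.07],
    [0,0,-0.022],
    [0,0,0],
    [0,0,0],
    [0,0,0],
  ],
  grip=[-0.38,-0.38,-0.38,-0.38,-0.38,-0.38,-0.2,0,0.1],
  grip_force=8,
)

```text
time: 33.58
position: [0.6396, -0.2639, 0.0807]
tool_rot: [[-0.895, 0.447, 0.002], [0.447, 0.895, -0.001], [-0.002, -0.0, -1.0]]
contact_force: [0.6, 0.3, 0.2]
grip_width: 0.0426
grip_force: 0.0
```

apply_moves(
  angular=[
    [0,0,0],
    [0,0,0],
    [0,0,0],
    [0,0,0],
    [0,0,0],
    [0,0,0],
  ],
  travel=[
    [0,0,0],
    [0,0,0],
    [0,0,0],
    [0,0,0],
    [0,0,0],
    [0,0,0],
  ],
  grip=[0.2,0.28,0.34,0.4,0.5,0.5],
)

```text
time: 34.33
position: [0.639, -0.2634, 0.0794]
tool_rot: [[-0.895, 0.447, -0.0], [0.447, 0.895, 0.0], [0.0, 0.0, -1.0]]
contact_force: [0.4, 0.4, 1.0]
grip_width: 0.0267
grip_force: 8.0
```

apply_moves(
  angular=[
    [0,0,0],
    [0,0,0],
    [0,0,0],
    [0,0,0],
    [0,0,0],
    [0,0,0],
    [0,0,0],
    [0,0,-0.11],
    [0,0,-0.11],
    [0,0,-0.11],
  ],
  travel=[
    [0,0,0],
    [0,0,0.02],
    [0,0,0.06],
    [0,0,0.12],
    [0,0,0.16],
    [0,0,0.16],
    [0,0,0.1],
    [-0.02,0.1,0],
    [-0.02,0.16,0],
    [-0.02,0.2,0],
  ],
  grip=[0.6,0.6,0.6,0.6,0.6,0.6,0.6,0.6,0.6,0.6],
  grip_force=12,
)

```text
time: 35.58
position: [0.624, -0.1484, 0.2359]
tool_rot: [[-0.549, 0.836, 0.002], [0.836, 0.549, -0.001], [-0.002, 0.001, -1.0]]
contact_force: [0.4, 0.1, -1.0]
grip_width: 0.0258
grip_force: 12.0
```

apply_moves(
  angular=[
    [0,0,-0.11],
    [0,0,-0.11],
    [0,0,-0.11],
    [0,0,-0.11],
    [0,0,-0.013],
    [0,0,0],
    [0,0,0],
    [0,0,0],
    [0,0,0],
    [0,0,0],
  ],
  travel=[
    [-0.02,0.2,0],
    [-0.02,0.2,0],
    [-0.02,0.2,0],
    [-0.02,0.2,0],
    [-0.02,0.2,0],
    [-0.02,0.2,0],
    [-0.02,0.2,0],
    [-0.02,0.2,0],
    [-0.02,0.1,0],
    [0,0.047,0],
  ],
  grip=[0.6,0.6,0.6,0.6,0.6,0.6,0.6,0.6,0.6,0.6],
)

```text
time: 36.83
position: [0.5785, 0.2898, 0.2356]
tool_rot: [[0.12, 0.993, 0.001], [0.993, -0.12, 0.0], [0.0, 0.001, -1.0]]
contact_force: [0.4, -0.4, -0.9]
grip_width: 0.0262
grip_force: 12.0
```

apply_moves(
  angular=[
    [0,0,0],
    [0,0,0],
  ],
  travel=[
    [0,0,0],
    [0,0,0],
  ],
  grip=[0.6,0.6],
)

```text
time: 37.08
position: [0.5794, 0.287, 0.2347]
tool_rot: [[0.123, 0.992, 0.0], [0.992, -0.123, -0.001], [-0.001, 0.0, -1.0]]
contact_force: [-0.8, -0.6, -0.1]
grip_width: 0.0262
grip_force: 12.0
```

```bash
python3 - <<'E'
from h import *
C=([.5685,.202],83)
wlook('pics/t.png',[at(*C,(.087,0,.004))])
a=cv2.imread('pics/t.png')[:400,180:460]
b=cv2.resize(optics.get_image('scene')[100:260,340:540],(500,400),interpolation=cv2.INTER_CUBIC)
cv2.imwrite('pics/w7.png',np.hstack([a,b]))
E
```

```text
(no output)
```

View pics/w7.png

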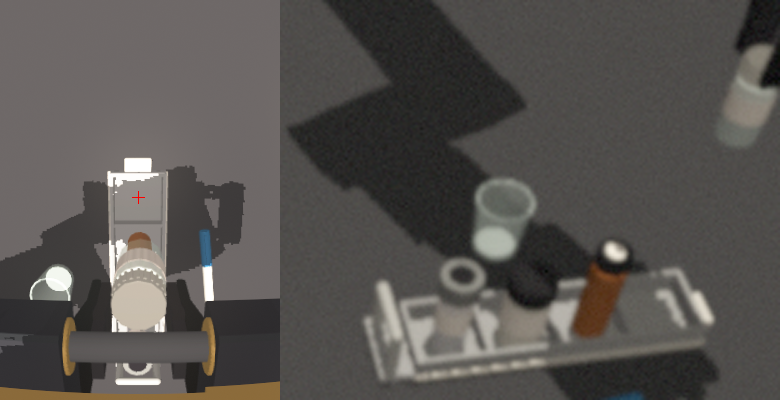

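Pot, jar and amber stand in order; the short vial hangs over the tongue-end compartment (139,197). Lowering it.

apply_moves(
  angular=[
    [0,0,0],
    [0,0,0],
    [0,0,0],
    [0,0,0],
    [0,0,0],
    [0,0,0],
    [0,0,0],
    [0,0,0],
    [0,0,0],
  ],
  travel=[
    [0,0.004,-0.06],
    [0,0,-0.15],
    [0,0,-0.16],
    [0,0,-0.16],
    [0,0,-0.14],
    [0,0,-0.08],
    [0,0,-0.032],
    [0,0,0],
    [0,0,0],
  ],
  grip=[0.6,0.6,0.6,0.6,0.6,0.6,0.6,0.6,0.6],
)

```text
time: 38.3
position: [0.5801, 0.2896, 0.0404]
tool_rot: [[0.122, 0.993, 0.003], [0.993, -0.122, 0.001], [0.001, 0.003, -1.0]]
contact_force: [-0.2, -0.4, -0.0]
grip_width: 0.0262
grip_force: 12.0
```

apply_moves(
  angular=[
    [0,0,0],
    [0,0,0],
    [0,0,0],
    [0,0,0],
  ],
  travel=[
    [0,0,-0.006],
    [0,0,-0.005],
    [0,0,0],
    [0,0,0],
  ],
  grip=[0.6,0.6,0.6,0.6],
)

```text
time: 38.8
position: [0.5789, 0.2893, 0.0363]
tool_rot: [[0.122, 0.993, 0.0], [0.993, -0.122, -0.0], [-0.0, 0.0, -1.0]]
contact_force: [0.2, -0.2, 0.5]
grip_width: 0.0264
grip_force: 12.0
```

apply_moves(
  angular=[
    [0,0,0],
    [0,0,0],
    [0,0,0],
    [0,0,0],
  ],
  travel=[
    [0,0,-0.004],
    [0,0,-0.003],
    [0,0,0],
    [0,0,0],
  ],
  grip=[0.6,0.6,0.6,0.6],
)

```text
time: 39.3
position: [0.5789, 0.2893, 0.0344]
tool_rot: [[0.122, 0.993, -0.0], [0.993, -0.122, -0.0], [-0.0, -0.0, -1.0]]
contact_force: [-0.6, -0.4, -0.6]
grip_width: 0.0263
grip_force: 12.0
```

apply_moves(
  angular=[
    [0,0,0],
    [0,0,0],
    [0,0,0],
    [0,0,0],
  ],
  travel=[
    [0,0,-0.004],
    [0,0,-0.003],
    [0,0,0],
    [0,0,0],
  ],
  grip=[0.6,0.6,0.6,0.6],
)

```text
time: 39.8
position: [0.5793, 0.2894, 0.0332]
tool_rot: [[0.122, 0.993, 0.001], [0.993, -0.122, 0.0], [0.0, 0.001, -1.0]]
contact_force: [0.1, -0.0, 4.5]
grip_width: 0.0261
grip_force: 12.0
```

Contact. Releasing and rising clear.

apply_moves(
  angular=[
    [0,0,0],
    [0,0,0],
    [0,0,0],
    [0,0,0],
    [0,0,0],
    [0,0,0],
    [0,0,0],
    [0,0,0],
    [0,0,0],
    [0,0,0],
  ],
  travel=[
    [0,0,0],
    [0,0,0],
    [0,0,0],
    [0,0,0.06],
    [0,0,0.15],
    [0,0,0.2],
    [0,0,0.2],
    [-0.1,-0.2,0.1],
    [-0.1,-0.2,0],
    [0,-0.1,0],
  ],
  grip=[0.2,-0.1,-0.38,-0.38,-0.38,-0.38,-0.38,-0.38,-0.38,-0.38],
)

```text
time: 41.05
position: [0.5267, 0.1625, 0.2118]
tool_rot: [[0.123, 0.992, 0.0], [0.992, -0.123, -0.0], [-0.0, 0.0, -1.0]]
contact_force: [0.5, 0.6, 0.8]
grip_width: 0.0601
grip_force: 0.0
```

```bash
python3 - <<'E'
from h import *
for n in('pot_capped','jar_wide','vial_amber','vial_short'):
    optics.get_image('scene'); print(n,[(round(d['score'],2),np.round(d['centre'],3).tolist()) for d in optics.spot_point('scene',n)[:3]])
b=cv2.resize(optics.get_image('scene')[150:260,340:540],(750,412),interpolation=cv2.INTER_CUBIC)
cv2.imwrite('pics/w8.png',b)
E
```

```text
pot_capped [(0.79, [0.559, 0.116, 0.002]), (0.18, [0.642, -0.267, 0.022])]
jar_wide [(0.61, [0.564, 0.179, 0.003])]
vial_amber [(0.89, [0.573, 0.232, 0.003]), (0.73, [0.585, -0.393, 0.003]), (0.62, [0.498, -0.399, 0.001])]
vial_short [(0.64, [0.58, 0.294, 0.005])]
```

View pics/w8.png

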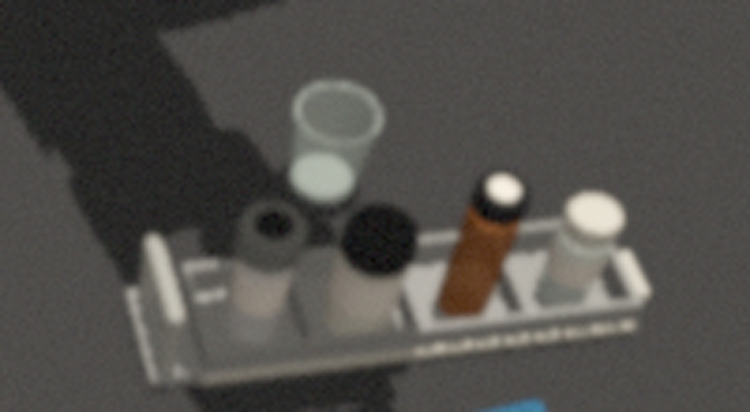

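All four stand upright in order: pot (270,270) by the handle, jar (370,270), amber (480,250), short vial (580,250). Handing in.

```bash
python3 -c "
from cell import workorder; print(workorder.sign_off())"
```

```text
the job is handed in; nothing more can be done
None
```

All four samples stand upright in the carrier in bath order from the handle (pot, jar, amber vial, short vial); the jar was tipped in its bore on my first grasp but righted before it was moved, and the job was handed in at about 41 s.

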